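# Stamp the bone cast and drop it in the wire basket

### The job

Lay the whole plaster bone cast along the dark pad of the stamping press, one knuckle end under the raised ram, and let go of it. Press the treadle down to its stop with the gripper so that the ram stamps the cast, let the treadle come up, then take the cast out and drop it into the wire basket from no more than 50 mm up. Leave the broken cast, the jar and the hammer alone.

Things in the scene. Friction and masses are not known exactly. Their poses are not given: they have to be found in the camera images.
- cast: The whole plaster bone cast, loose: 180 mm long; straight shaft 34 mm wide and high, at each end a double knuckle (68 mm wide, 38 mm high); both ends alike, 104 mm of bare shaft between them. Flat underside, flat knuckle tops. About 0.3 kg. Origin: centre of its underside; x along its length, z up. Starts lying on the bench.
- press_bed (a point): Middle of the stamping press's dark pad (184 x 72 mm), 30 mm above the bench: the cast's origin belongs here, its length along this x. x points from the robot's side to the press's column (begins 150 mm along x); z up. The grey bed is 100 mm wide and starts 110 mm before this point. Open to the robot and to both sides. The press is fixed.
- ram_face (a point): Centre of the ram's lower face (26 mm wide), 75 mm from press_bed along its x. Treadle up: 74 mm above the pad, 36 mm over a cast lying there; treadle down: it just meets the knuckle. A sleeve (28 mm wide) surrounds it from 21 mm above the face; the head (60 mm wide) is 130 mm above the pad. So slide the cast in under the ram along x and draw it out the same way.
- treadle (a joint): Hinge angle of the treadle (rad): 0 up, 0.26 down at its stop. A spring brings it back up; it takes about 10 N at the pad to hold it down. It works the press's ram (by air), 36 mm of stroke in all.
- treadle_pad (a point): Place to press: upper face of the steel treadle plate (86 x 175 mm, black rubber ribs near its raised end), mid-width, 140 mm from the hinge. Treadle up: the plate rises towards the robot by 0.30 rad and this point is 75 mm above the bench; at the stop 40 mm. x points towards the hinge, level while the treadle is up.
- treadle_base: The treadle's fixed dark steel base, 220 mm long (x), 110 mm wide, carrying the treadle plate. Origin: centre of its underside; x points from the pad to the hinge. The hinge axis (along y) lies 90 mm along x, 30 mm above the bench.
- basket: The open wire basket, fixed: 270 mm long (its x), 190 mm wide (its y), 70 mm high, wire walls 5 mm thick, floor 6 mm above the bench. Origin: centre of its underside. It and the treadle change sides from start to start.
- fragment: The broken cast, a bystander, loose: only one double knuckle end and a snapped stub, about 93 mm long, 68 mm wide, 38 mm high. Origin: on its underside, 45 mm from the outer end of the knuckle; x along the shaft towards the stub. It changes places with the whole cast from start to start.
- jar: Bystander: closed amber jar, 64 mm across, 100 mm high, loose, beyond the work. Origin: centre of its underside.
- hammer: Bystander: hammer, 200 mm long, lying loose beyond the work. Origin: on its underside; x along the handle towards the head.

How it is judged:
By the outcome, as a careful person would: the job done as asked, in the order asked, and still so for the second after the job is handed in, with the robot touching nothing.
It also fails if it takes over 69 s, if anything falls off the work surface, if the arm or the gripper's body presses on something with over 40 N, if the wrist force passes 120 N, or if a joint passes its speed limit or range.

### The arm

A 6-joint arm with a two-finger parallel gripper is mounted at the origin on the work surface. World frame = base frame: x ahead of the robot, y to its left, z up, the work surface at z = 0. Lengths are in m, angles in rad, forces in N, time in s.
With the tool pointing down it reaches from about 0.225 to 0.875 m from the base axis. Payload 3.4 kg.
Tool frame: the origin (TCP) lies on the mounting face of the last link; the fingertips stand 173 mm ahead of it and the grasp point (between the pads) lies 155 mm ahead of it; z points along the fingers, y is the line along which they close (so a half turn about z gives the same grasp; the last joint's range is limited). The gripper opens to 85 mm and grips with 20 to 120 N. Pads are 22 mm wide; open, the fingers measure 114 mm over their backs; the gripper's body (76 mm by 85 mm) begins 54 mm behind the grasp point. The pads swing forward as they close: fully open they stand 13 mm farther back than shut.
Start: joints at [-1.293, 0.276, 1.505, -0, 1.361, -0.121], TCP at [0.223, -0.53, 0.405] pointing down, gripper open.
Joint ranges: [-2.89, 2.89], [-0.75, 2.08], [0.22, 2.7], [-1.18, 4.32], [0.11, 2.71], [-2.7, 2.7]. Speed limits (rad/s): [2.57, 2.57, 3.14, 3.14, 3.14, 3.14].

### API

Orientations are given as a unit quaternion [w, x, y, z].
In Python, from rig import manip gives the robot as it stands.
- The arm moves only by the tool carry_out, never from a script. Its arguments are lists of equal length, an entry for each row: "linear": the shift along the world's x, y, z each as a share of 500 mm, from -1 to 1, a list of three; "angular": the turn, a rotation vector about the world's x, y, z each as a share of 0.08 rad, from -1 to 1, a list of three; "hand": the opening, from 0 (shut) to 1 (fully open). In form: {"linear": [[x, y, z], ...], "angular": [[rx, ry, rz], ...], "hand": [hand, ...]}. A call has 1 to 8 rows; each row shifts and turns the commanded pose from where the row before left it; what a row does not reach is not made up. A row lasts 1/12 s, in which the tool goes at most 41.7 mm and 7.16 degrees, less where a joint would pass 70% of its speed; a pose out of reach is approached as far as the arm can. A call with a number of a shift or a turn outside -1 to 1 is refused whole. A call with a gripper value outside its range is refused whole. The fingers move at their own pace and stop on an object; "force" is the grip in N (left out, the last holds). Time passes only in rows, so rows that do not move let the fingers close. It gives the time, the measured TCP pose, the force, the opening and the grip force at its end, in the units of the state.
- manip.get_state(): the state, without advancing time (a new reading comes with each control period).
- manip.get_image(name): name is "scene" or "top" or "wrist"; returns the picture (480x640x3 uint8, red, green, blue); there is no depth.
- manip.camera_params(name): a dict with "fx", "fy", "cx", "cy" (pixels), "view" (4x4, takes a point from world to camera coordinates); the wrist camera has in their place "hand_eye" (4x4, takes a point from camera to tool coordinates, whose origin is the TCP and whose axes are the flange's). Camera axes: x right, y down, z forward; pixel columns grow to the right and rows downward; lengths in m; the calibration is good to about 2 mm. A picture is of the moment at which its call begins: read the wrist's pose just before it. camera_params takes no time and is no camera call.
- manip.sign_off(): hands the job in; it is judged then, once.
The state is a dict: "clock": time; "qpos": joint angles; "qd": joint speeds; "effort": joint torques, N m; "position": TCP position; "ee_rot": TCP orientation; "contact_force": force on the tool from outside, world axes, zero at the start; "moment": the same for the moment, N m; "width": finger opening in m; "gripper_force": force on a finger pad.
Only numpy, scipy, OpenCV 4.12 (cv2) and the standard library are available. Lean on these libraries where they do the work, as an engineer would, in place of code of your own. Each camera call takes 0.05 s, during which the arm holds its last target. There are 200 camera calls.

## Working session

There is one attempt and no reset: what is moved stays moved. The work goes in short steps, Python scripts to look and compute and a tool call to move; the robot and the scene stay as the last step left them, time stands still between calls to the robot, and variables do not carry over. Pictures are saved under pics/ and viewed, at most 10 in all, crops included, and the job is handed in when it is done.

Besides the shell and the picture viewer there is one more tool, called after "Call:" as a command line: name --argument value ..., lists and objects as JSON in quotes. carry_out: Moves the arm, as the interface text tells. Its arguments: {"type":"object","properties":{"linear":{"type":"array"},"angular":{"type":"array"},"hand":{"type":"array"},"force":{"type":"number"}},"required":["linear","angular","hand"]}

```bash
ls; mkdir -p pics; cat > h.py <<'E'
from rig import manip
import numpy as np, cv2
def px2w(name,uv,z):
    c=manip.camera_params(name);V=np.array(c["view"]);R=V[:3,:3];t=V[:3,3]
    o=-R.T@t; d=R.T@np.array([(uv[0]-c["cx"])/c["fx"],(uv[1]-c["cy"])/c["fy"],1])
    return o+d*(z-o[2])/d[2]
def w2px(name,p):
    c=manip.camera_params(name);q=np.array(c["view"])@np.r_[p,1]
    return np.array([c["fx"]*q[0]/q[2]+c["cx"],c["fy"]*q[1]/q[2]+c["cy"]])
def save(name,fn):
    im=manip.get_image(name);cv2.imwrite("pics/"+fn,im[:,:,::-1]);return im
E
python3 - <<'E'
from h import *
for n in("top","scene"):
    save(n,n+"0.png");V=np.array(manip.camera_params(n)["view"]);print(n,(-V[:3,:3].T@V[:3,3]).round(3),V[2,:3].round(3))
print(manip.get_state())
E
```

```text
pics
top [0.324 0.006 1.288] [ 0.237 -0.023 -0.971]
scene [1.618 0.032 0.768] [-0.837 -0.018 -0.547]
{'clock': 0.1, 'qpos': array([-1.29299593e+00,  2.76525323e-01,  1.50597568e+00,  3.21107418e-06,
        1.36071017e+00, -1.20989919e-01]), 'qd': array([ 4.98909995e-04, -3.43201775e-03, -1.54192137e-03, -3.74325340e-05,
       -3.51994579e-04, -1.19345928e-03]), 'effort': array([ 1.85072247e-03, -4.17698979e+01, -2.46404564e+01, -4.39491259e-05,
        5.70465912e-03,  1.21265494e-06]), 'position': array([ 0.22322588, -0.52970563,  0.40394195]), 'ee_rot': array([-8.06891392e-04,  9.80186308e-01,  1.98076115e-01, -6.18196663e-05]), 'contact_force': array([-0.25218604,  0.45770884, -0.63624891]), 'moment': array([ 0.01160019, -0.00667788,  0.04707802]), 'gripper_force': 0.0, 'width': 0.08541306985665173}
```

View pics/top0.png

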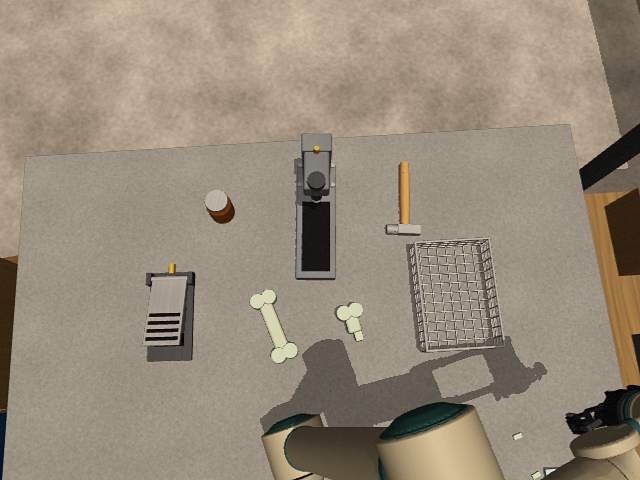

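View pics/scene0.png

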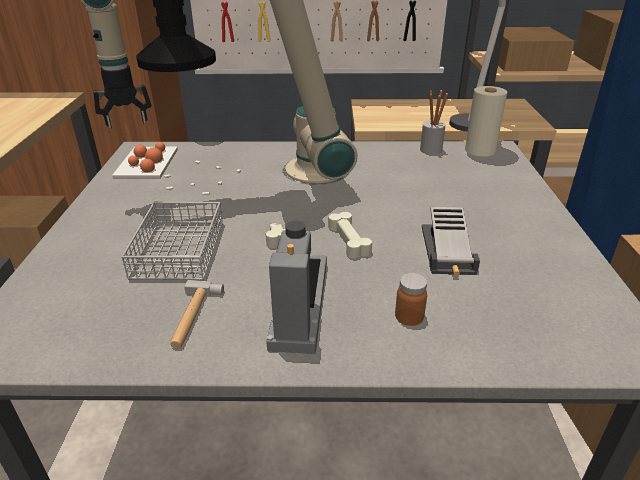

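The top view shows the whole cast from (263,299) to (284,352), with the fragment near (350,318). The press pad is at about (316,237), the treadle at (168,312) and the basket at (457,295). The jar and hammer lie beyond the work.

```bash
python3 - <<'E'
from h import *
im=cv2.cvtColor(cv2.imread("pics/top0.png"),cv2.COLOR_BGR2HSV);g=cv2.imread("pics/top0.png")
b=g.astype(int)
m=((b.min(2)>175)&(b[:,:,1]-b[:,:,0]>8)).astype(np.uint8)
n,l,s,c=cv2.connectedComponentsWithStats(m)
for i in range(1,n):
    if s[i,4]>150:
        print("plaster",s[i],c[i].round(1))
        cs,_=cv2.findContours((l==i).astype(np.uint8),cv2.RETR_EXTERNAL,cv2.CHAIN_APPROX_NONE)
        P=np.array([px2w("top",p,.03)[:2] for p in np.argwhere(l==i)[:,::-1]])
        r=cv2.minAreaRect(P.astype(np.float32)*1000)
        print(" rect mm",r)
        cc=P.mean(0);u=np.linalg.svd(P-cc,full_matrices=False)[2][0];print(" mean",cc.round(4),"axis",np.degrees(np.arctan2(u[1],u[0])).round(1))
# dark pad
m=(b.max(2)<32).astype(np.uint8);n,l,s,c=cv2.connectedComponentsWithStats(m)
for i in range(1,n):
    if s[i,4]>300:
        cs,_=cv2.findContours((l==i).astype(np.uint8),cv2.RETR_EXTERNAL,cv2.CHAIN_APPROX_NONE)
        P=np.array([px2w("top",p[0],.03)[:2] for p in cs[0]]);print("dark",s[i],cv2.minAreaRect(P.astype(np.float32)*1000))
        k=cv2.approxPolyDP(cs[0],4,True)[:,0];print([ (tuple(p.tolist()),px2w("top",p,.03)[:2].round(4).tolist()) for p in k])
# plain crops
cr=lambda x0,y0,x1,y1:cv2.resize(g[y0:y1,x0:x1],(400,400),interpolation=cv2.INTER_CUBIC)
cv2.imwrite("pics/c.png",np.hstack([cr(125,255,225,355+10),cr(400,225,520,345+15)]))
E
```

```text
plaster [251 290  24  18 276] [262.4 298.4]
 rect mm ((512.0603637695312, 119.78219604492188), (32.71087646484375, 62.57389450073242), 18.987384796142578)
 mean [0.5122 0.12  ] axis -70.1
plaster [338 303  25  17 280] [349.5 310.9]
 rect mm ((466.9661865234375, -92.99847412109375), (32.718505859375, 61.962890625), 11.90900707244873)
 mean [ 0.4668 -0.0929] axis 102.6
plaster [262 304  24  44 333] [272.8 323.9]
 rect mm ((444.0334777832031, 96.5916748046875), (113.33372497558594, 22.80440902709961), 19.13494873046875)
 mean [0.4479 0.0974] axis -159.9
plaster [272 343  25  20 299] [284.1 352.4]
 rect mm ((377.3549499511719, 73.21714782714844), (32.40067672729492, 62.39760971069336), 19.073728561401367)
 mean [0.3773 0.0735] axis -70.7
dark [ 580  124   60   66 1530] ((826.6326904296875, -830.2428588867188), (59.784236907958984, 251.28585815429688), 32.8953971862793)
[((639, 124), [0.9187, -0.9203]), ((580, 169), [0.7999, -0.7348]), ((584, 189), [0.7436, -0.7345]), ((639, 152), [0.8376, -0.9023])]
dark [ 302  202   28   69 1863] ((664.8388061523438, -22.400787353515625), (69.0358505249
[... 461 characters left out ...]
76, -0.5865]), ((581, 434), [0.1426, -0.6098]), ((598, 418), [0.1751, -0.6567]), ((603, 422), [0.1654, -0.6667]), ((596, 427), [0.1556, -0.648]), ((630, 419), [0.1677, -0.7318]), ((624, 416), [0.1753, -0.7191]), ((624, 406), [0.1976, -0.7239])]
dark [379 402  88  38 611] ((207.53407287597656, -240.3974609375), (43.422943115234375, 220.16595458984375), 15.85788631439209)
[((466, 405), [0.2259, -0.3496]), ((440, 402), [0.2369, -0.289]), ((396, 418), [0.2082, -0.181]), ((379, 437), [0.169, -0.1369]), ((405, 433), [0.1735, -0.1985]), ((390, 434), [0.1738, -0.1632]), ((402, 421), [0.2005, -0.1943]), ((438, 406), [0.2282, -0.2831]), ((459, 407), [0.2225, -0.3324]), ((452, 415), [0.2057, -0.3135])]
```

View pics/c.png

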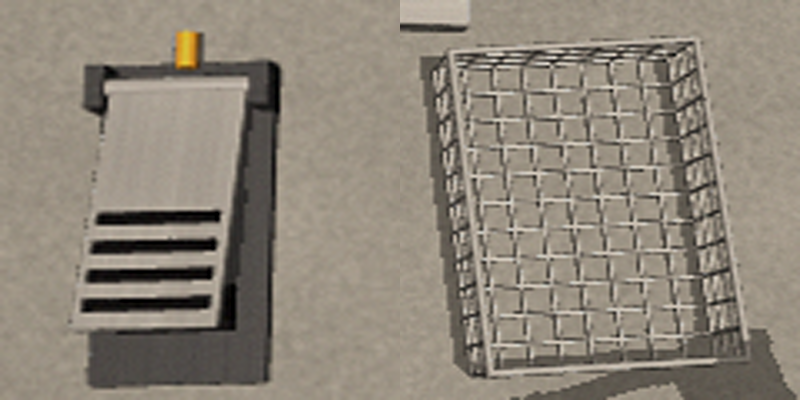

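The left crop shows the treadle, with the plate's raised end at full-image (143..180, 344) and its hinge end at about (152..187, 278). The right crop shows the basket rim corners at (415,242), (489,238), (504,346) and (427,352).

```bash
python3 - <<'E'
from h import *
f=lambda p,z:px2w("top",p,z)[:2]
A=f((262.4,298.4),.038);B=f((284.1,352.4),.038);d=A-B
print("cast knuckles",A,B,"mid",(A+B)/2,"ang",np.degrees(np.arctan2(d[1],d[0])),np.linalg.norm(d))
F=f((349.5,310.9),.038);print("frag",F)
h=[f((125+x/4,255+y/3.636),.034) for x,y in[(108,82),(247,78)]]
r=[f((125+x/4,255+y/3.636),.0855) for x,y in[(74,326),(218,327)]]
print("treadle hinge end",h,"raised",r)
hm=sum(h)/2;rm=sum(r)/2;d=hm-rm;print(hm,rm,np.linalg.norm(d),"ang",np.degrees(np.arctan2(d[1],d[0])))
bc=[f((400+(x-400)/3.3333,225+y/2.963),.07) for x,y in[(450,51),(697,40),(748,357),(490,374)]]
bc=np.array(bc);print("basket",bc,bc.mean(0));d=(bc[0]+bc[1]-bc[2]-bc[3])/2;print(np.linalg.norm(d),np.degrees(np.arctan2(d[1],d[0])))
s=manip.get_state();from scipy.spatial.transform import Rotation as R
print(R.from_quat(s["ee_rot"],scalar_first=True).as_matrix().round(3))
a=np.radians(-4.35);P=np.array([.665,-.0224])
for t in(-110,-260,-92,0,75):print(t,P+t/1000*np.array([np.cos(a),np.sin(a)]))
E
```

```text
cast knuckles [0.51103869 0.11935561] [0.37704122 0.07302417] mid [0.44403996 0.09618989] ang 19.07352298307922 0.14178125464125257
frag [ 0.46573785 -0.09232487]
treadle hinge end [array([0.58253353, 0.3918764 ]), array([0.57947894, 0.30555439])] raised [array([0.4149155 , 0.39445931]), array([0.4085853 , 0.31138192])]
[0.58100624 0.34871539] [0.4117504  0.35292062] 0.16930807204475404 ang -1.4232420657939986
basket [[ 0.6201943  -0.2656503 ]
 [ 0.61730022 -0.45022587]
 [ 0.35605083 -0.44736681]
 [ 0.355385   -0.26350542]] [ 0.48723259 -0.3566871 ]
0.26304123738277135 -0.5449880313666541
[[ 0.922  0.388 -0.   ]
 [ 0.388 -0.922  0.002]
 [ 0.    -0.002 -1.   ]]
-110 [ 0.55531687 -0.01405662]
-260 [ 0.40574898 -0.00267928]
-92 [ 0.57326502 -0.0154219 ]
0 [ 0.665  -0.0224]
75 [ 0.73978395 -0.02808867]
```

Call:
carry_out --linear '[[0.022, 0.07, -0.014], [0.022, 0.07, -0.014], [0.022, 0.07, -0.014], [0.022, 0.07, -0.014], [0.022, 0.07, -0.014], [0.022, 0.07, -0.014], [0.022, 0.07, -0.014], [0.022, 0.07, -0.014]]' --angular '[[0, 0, -0.1], [0, 0, -0.1], [0, 0, -0.1], [0, 0, -0.1], [0, 0, -0.1], [0, 0, -0.1], [0, 0, -0.1], [0, 0, -0.1]]' --hand '[1, 1, 1, 1, 1, 1, 1, 1]' --force 40

```text
clock: 0.77
position: [0.3112, -0.2481, 0.3482]
ee_rot: [-0.0, 0.986, 0.166, 0.0]
contact_force: [1.2, -0.1, -0.7]
width: 0.0857
gripper_force: 0.0
```

Call:
carry_out --linear '[[0.022, 0.07, -0.014], [0.022, 0.07, -0.014], [0.022, 0.07, -0.014], [0.022, 0.07, -0.014], [0.022, 0.07, -0.014], [0.022, 0.07, -0.014], [0.022, 0.07, -0.014], [0.022, 0.07, -0.014]]' --angular '[[0, 0, 0], [0, 0, 0], [0, 0, 0], [0, 0, 0], [0, 0, 0], [0, 0, 0], [0, 0, 0], [0, 0, 0]]' --hand '[1, 1, 1, 1, 1, 1, 1, 1]'

```text
clock: 1.43
position: [0.3992, 0.032, 0.2924]
ee_rot: [0.0, 0.986, 0.167, 0.0]
contact_force: [0.5, -1.2, -0.4]
width: 0.0854
gripper_force: 0.0
```

Call:
carry_out --linear '[[0.0105, 0.028, 0], [0.0105, 0.028, 0], [0.0105, 0.028, 0], [0.0105, 0.028, 0], [0, 0, 0]]' --angular '[[0, 0, 0], [0, 0, 0], [0, 0, 0], [0, 0, 0], [0, 0, 0]]' --hand '[1, 1, 1, 1, 1]'

```text
clock: 1.85
position: [0.421, 0.0878, 0.2926]
ee_rot: [-0.0, 0.986, 0.168, 0.0]
contact_force: [0.4, -0.3, 0.0]
width: 0.0858
gripper_force: 0.0
```

```bash
python3 - <<'E'
from h import *
s=manip.get_state();print(s["position"]);save("wrist","w1.png");c=manip.camera_params("wrist");print(np.array(c["hand_eye"]).round(3).tolist())
E
```

```text
[0.42103799 0.08780237 0.29256888]
[[0.0, -0.954, -0.298, 0.076], [1.0, 0.001, -0.0, 0.001], [0.0, -0.298, 0.954, 0.03], [0.0, 0.0, 0.0, 1.0]]
```

View pics/w1.png

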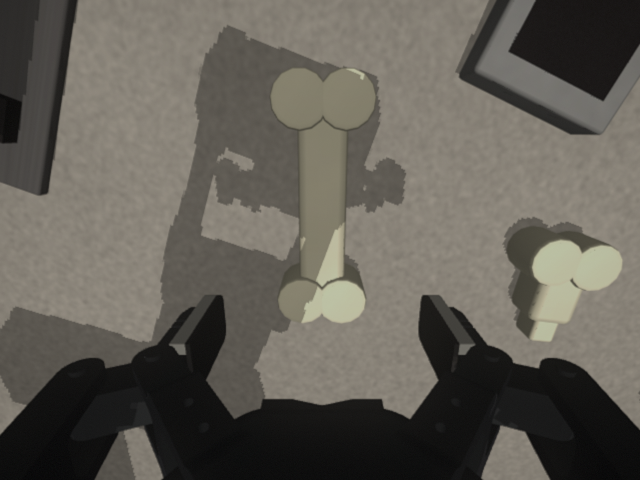

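The wrist view shows the cast centred between the fingers. Its far knuckle centre is at about (323,98) and its near one at (322,300).

```bash
cat >> h.py <<'E'
from scipy.spatial.transform import Rotation as Ro
def wpx(uv,z,s):
    c=manip.camera_params("wrist");H=np.array(c["hand_eye"]);R=Ro.from_quat(s["ee_rot"],scalar_first=True).as_matrix()
    d=R@H[:3,:3]@np.array([(uv[0]-c["cx"])/c["fx"],(uv[1]-c["cy"])/c["fy"],1]);o=s["position"]+R@H[:3,3]
    return (o+d*(z-o[2])/d[2])[:2]
E
python3 - <<'E'
from h import *
s=manip.get_state()
A=wpx((323.5,98),.038,s);B=wpx((322,300),.038,s);d=A-B
print(A,B,(A+B)/2,np.degrees(np.arctan2(d[1],d[0])),np.linalg.norm(d))
for p in[(603,134),(572,133),(458,75),(510,50),(601,100)]:print(p,wpx(p,.03,s))
E
```

```text
[0.5116712  0.11705337] [0.37846147 0.07124636] [0.44506633 0.09414986] 18.976624270087623 0.14086559572429933
(603, 134) [ 0.55308567 -0.06610709]
(572, 133) [ 0.54679026 -0.0462505 ]
(458, 75) [0.55342392 0.0411658 ]
(510, 50) [0.57694077 0.01695962]
(601, 100) [ 0.57079546 -0.05288293]
```

Call:
carry_out --linear '[[0, -0.001, -0.0375], [0, -0.001, -0.0375], [0, 0, -0.0375], [0, 0, -0.0375], [0, 0, -0.0375], [0, 0, -0.0375], [0, 0, 0], [0, 0, 0]]' --angular '[[0, 0, 0], [0, 0, 0], [0, 0, 0], [0, 0, 0], [0, 0, 0], [0, 0, 0], [0, 0, 0], [0, 0, 0]]' --hand '[1, 1, 1, 1, 1, 1, 1, 0.5]'

```text
clock: 2.57
position: [0.4196, 0.0844, 0.1797]
ee_rot: [-0.0, 0.986, 0.166, -0.002]
contact_force: [0.4, 0.7, -0.0]
width: 0.0757
gripper_force: 0.0
```

Call:
carry_out --linear '[[0, 0, 0], [0, 0, 0], [0, 0, 0], [0, 0, 0], [0, 0, 0], [0, 0, 0], [0, 0, 0], [0, 0, 0]]' --angular '[[0, 0, 0], [0, 0, 0], [0, 0, 0], [0, 0, 0], [0, 0, 0], [0, 0, 0], [0, 0, 0], [0, 0, 0]]' --hand '[0.3, 0.2, 0.1, 0.1, 0.1, 0.1, 0.1, 0.1]' --force 45

```text
clock: 3.23
position: [0.4206, 0.0853, 0.1814]
ee_rot: [0.0, 0.986, 0.167, 0.001]
contact_force: [-0.1, 0.7, 6.4]
width: 0.0333
gripper_force: 46.0
```

Call:
carry_out --linear '[[0, 0, 0.02], [0, 0, 0.04], [0, 0, 0.04], [0, 0, 0]]' --angular '[[0, 0, 0], [0, 0, 0], [0, 0, 0], [0, 0, 0]]' --hand '[0.1, 0.1, 0.1, 0.1]'

```text
clock: 3.57
position: [0.4215, 0.0852, 0.2332]
ee_rot: [0.001, 0.986, 0.167, 0.003]
contact_force: [1.0, -0.6, -3.1]
width: 0.033
gripper_force: 45.3
```

Call:
carry_out --linear '[[0.022, -0.0245, 0], [0.022, -0.0245, 0], [0.022, -0.0245, 0], [0.022, -0.0245, 0], [0.022, -0.0245, 0], [0.022, -0.0245, 0], [0.022, -0.0245, 0], [0.022, -0.0245, 0]]' --angular '[[0, 0, -0.64], [0, 0, -0.64], [0, 0, -0.64], [0, 0, -0.64], [0, 0, -0.64], [0, 0, -0.64], [0, 0, -0.64], [0, 0, -0.64]]' --hand '[0.1, 0.1, 0.1, 0.1, 0.1, 0.1, 0.1, 0.1]'

```text
clock: 4.23
position: [0.5083, -0.0135, 0.2293]
ee_rot: [-0.0, 0.999, -0.039, -0.001]
contact_force: [0.0, 0.2, -2.4]
width: 0.0332
gripper_force: 45.4
```

Call:
carry_out --linear '[[0, 0, 0], [0, 0, 0], [0, 0, 0]]' --angular '[[0, 0, 0], [0, 0, 0], [0, 0, 0]]' --hand '[0.1, 0.1, 0.1]'

```text
clock: 4.48
position: [0.5072, -0.0125, 0.2294]
ee_rot: [-0.0, 0.999, -0.037, -0.001]
contact_force: [-0.0, 0.4, -2.4]
width: 0.0334
gripper_force: 45.4
```

```bash
python3 - <<'E'
from h import *
s=manip.get_state();print(s["position"],Ro.from_quat(s["ee_rot"],scalar_first=True).as_matrix().round(4).tolist());w=save("wrist","w2.png")
t=save("top","t2.png");c=manip.get_image("scene")
cv2.imwrite("pics/m2.png",np.hstack([w[:,:,::-1][:, :],cv2.resize(c[200:360,220:380,::-1],(480,480))])[:, :][::1] if 0 else cv2.resize(np.hstack([w[:,:,::-1],cv2.resize(c[180:360,230:410,::-1],(480,480),interpolation=2)]),(800,343)))
E
```

```text
[ 0.5072253  -0.01252612  0.22939359] [[0.9972, -0.0743, -0.0028], [-0.0743, -0.9972, 0.0007], [-0.0029, -0.0005, -1.0]]
```

View pics/m2.png

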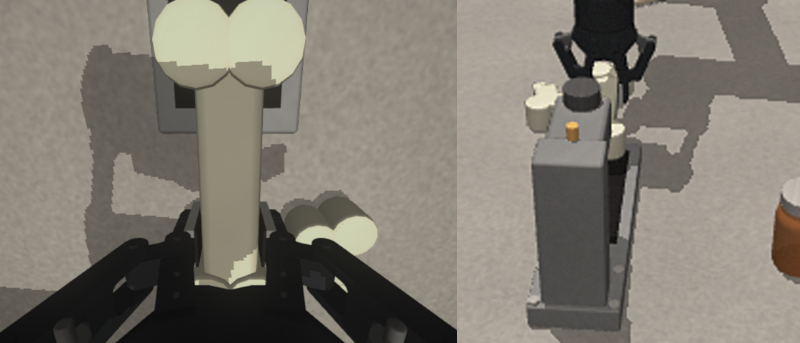

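The wrist view shows the cast held in line with the bed, its shaft centred on the bed edges. The scene inset shows the far knuckle coming up to the pad clear of the press.

Call:
carry_out --linear '[[0, 0, -0.01], [0, 0, -0.01], [0.02, -0.0015, 0], [0.044, -0.0033, 0], [0.05, -0.0038, 0], [0.05, -0.0038, 0], [0.05, -0.0038, 0], [0.034, -0.0025, 0]]' --angular '[[0, 0, 0], [0, 0, 0], [0, 0, 0], [0, 0, 0], [0, 0, 0], [0, 0, 0], [0, 0, 0], [0, 0, 0]]' --hand '[0.1, 0.1, 0.1, 0.1, 0.1, 0.1, 0.1, 0.1]'

```text
clock: 5.3
position: [0.6354, -0.0225, 0.22]
ee_rot: [0.0, 0.999, -0.037, 0.002]
contact_force: [-0.0, -0.4, -2.3]
width: 0.0331
gripper_force: 45.4
```

Call:
carry_out --linear '[[0.016, -0.001, 0], [0, 0, 0], [0, 0, 0], [0, 0, 0]]' --angular '[[0, 0, 0], [0, 0, 0], [0, 0, 0], [0, 0, 0]]' --hand '[0.1, 0.1, 0.1, 0.1]'

```text
clock: 5.63
position: [0.6389, -0.0225, 0.2197]
ee_rot: [-0.0, 0.999, -0.037, -0.001]
contact_force: [-0.4, 0.3, -2.9]
width: 0.0331
gripper_force: 45.4
```

```bash
python3 - <<'E'
from h import *
s=manip.get_state();print(s["position"],s["contact_force"]);w=save("wrist","w3.png")
c=manip.get_image("scene");t=manip.get_image("top")
a=cv2.resize(w,(400,300));b=cv2.resize(c[200:350,230:430],(400,300));d=cv2.resize(t[120:300,210:450],(400,300))
cv2.imwrite("pics/m3.png",np.vstack([np.hstack([a,b]),np.hstack([d,d*0])])[:,:,::-1])
E
```

```text
[ 0.63893971 -0.02250574  0.21970905] [-0.39017958  0.28932578 -2.85358255]
```

View pics/m3.png

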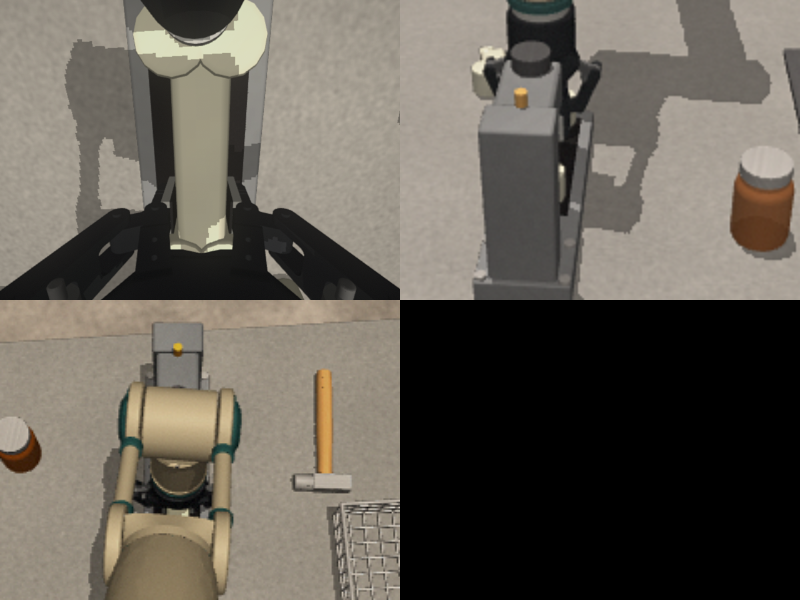

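The wrist view (top-left tile) shows the far knuckle under the ram, with the cast centred on the dark pad. There is no contact.

Call:
carry_out --linear '[[0, 0, -0.008], [0, 0, -0.006], [0, 0, -0.004], [0, 0, 0], [0, 0, 0]]' --angular '[[0, 0, 0], [0, 0, 0], [0, 0, 0], [0, 0, 0], [0, 0, 0]]' --hand '[0.1, 0.1, 0.1, 0.1, 0.1]'

```text
clock: 6.2
position: [0.6399, -0.0227, 0.2115]
ee_rot: [0.0, 0.999, -0.037, -0.0]
contact_force: [-2.4, -0.4, 1.5]
width: 0.0334
gripper_force: 45.9
```

Call:
carry_out --linear '[[0, 0, 0], [0, 0, 0], [0, 0, 0], [0, 0, 0], [0, 0, 0], [0, 0, 0], [0, 0, 0], [0, 0, 0]]' --angular '[[0, 0, 0], [0, 0, 0], [0, 0, 0], [0, 0, 0], [0, 0, 0], [0, 0, 0], [0, 0, 0], [0, 0, 0]]' --hand '[0.45, 0.55, 0.7, 0.9, 1, 1, 1, 1]'

```text
clock: 6.87
position: [0.6403, -0.0228, 0.2112]
ee_rot: [0.0, 0.999, -0.037, -0.0]
contact_force: [-0.1, -0.1, 1.0]
width: 0.0856
gripper_force: 0.0
```

Call:
carry_out --linear '[[0, 0, 0.01], [0, 0, 0.03], [0, 0, 0.04], [0, 0, 0.04], [-0.03, 0.002, 0.03], [-0.06, 0.005, 0.03], [-0.06, 0.005, 0.03], [-0.06, 0.005, 0.03]]' --angular '[[0, 0, 0], [0, 0, 0], [0, 0, 0], [0, 0, 0], [0, 0, 0], [0, 0, 0], [0, 0, 0], [0, 0, 0]]' --hand '[1, 1, 1, 1, 1, 1, 1, 1]'

```text
clock: 7.53
position: [0.5341, -0.0142, 0.332]
ee_rot: [0.0, 0.999, -0.037, 0.0]
contact_force: [-0.3, -0.6, -0.4]
width: 0.0853
gripper_force: 0.0
```

Call:
carry_out --linear '[[-0.06, 0.005, 0.03], [-0.04, 0.02, 0.01], [-0.02, 0.04, 0], [0, 0, 0], [0, 0, 0]]' --angular '[[0, 0, 0], [0, 0, 0], [0, 0, 0], [0, 0, 0], [0, 0, 0]]' --hand '[0, 0, 0, 0, 0]'

```text
clock: 7.95
position: [0.4747, 0.0187, 0.3521]
ee_rot: [0.0, 0.999, -0.037, 0.001]
contact_force: [0.1, -0.7, -0.1]
width: 0.0257
gripper_force: 0.0
```

```bash
python3 - <<'E'
from h import *
s=manip.get_state();print(s["position"],s["contact_force"]);w=save("wrist","w4.png");t=save("top","t4.png")
c=manip.get_image("scene")
a=cv2.resize(w,(400,300));b=cv2.resize(c[200:350,230:430],(400,300));d=cv2.resize(t[120:300,210:450],(800,600)[0:2])
cv2.imwrite("pics/m4.png",np.vstack([np.hstack([a,b]),np.hstack([cv2.resize(t[120:300,210:450],(400,300)),cv2.resize(t[190:280,260:380],(400,300))])])[:,:,::-1])
E
```

```text
[0.47472209 0.01871646 0.35205211] [ 0.1183681  -0.67140553 -0.08233543]
```

View pics/m4.png

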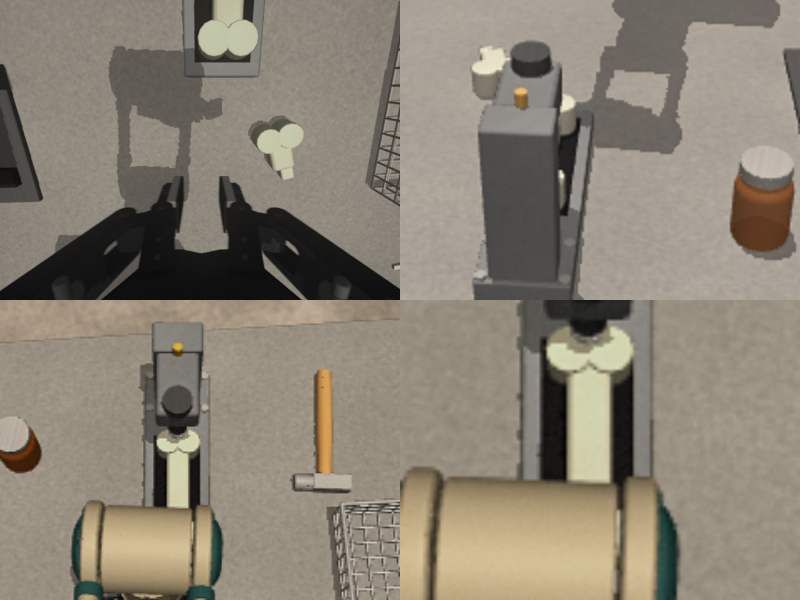

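The cast lies on the pad, with its far knuckle under the ram and its near knuckle in the wrist view at about (365,61). I'll check this numerically.

```bash
python3 - <<'E'
from h import *
s=manip.get_state();w=cv2.imread("pics/w4.png").astype(int)
m=((w.min(2)>150)&(w[:,:,1]-w[:,:,0]>8)).astype(np.uint8);m[110:]=0
g=cv2.imread("pics/w4.png")
a=np.radians(-4.35);u=np.array([np.cos(a),np.sin(a)]);v=np.array([-u[1],u[0]])
P=np.array([.665,-.0244])
K=[wpx(p,.068,s) for p in[(342,61),(387.5,61)]]
for k in K:print("knuckle lobe rel", (k-P)@u*1000,(k-P)@v*1000)
row=lambda r:np.flatnonzero(w[r,300:430].max(1)<45)+300
r=row(70)
for rr in(10,95,98):
    q=row(rr);print(rr,q.min() if len(q) else None,q.max() if len(q) else None)
col=np.flatnonzero(w[:125,364].max(1)<45);print("pad end row",col.max() if len(col) else None)
e=wpx((364,col.max()+.5),.03,s);print("pad end rel",(e-P)@u*1000,(e-P)@v*1000)
E
```

```text
knuckle lobe rel -68.93172261985002 13.456171870665182
knuckle lobe rel -68.88254934576892 -17.691920473912308
10 312 404
95 312 398
98 312 398
pad end row 97
pad end rel -88.67544753212283 -6.984052190437744
```

Call:
carry_out --linear '[[-0.007, 0.04, 0], [-0.007, 0.08, 0], [-0.007, 0.08, -0.01], [-0.007, 0.08, -0.01], [-0.007, 0.08, -0.01], [-0.007, 0.08, -0.01], [-0.007, 0.08, -0.01], [-0.008, 0.08, -0.01]]' --angular '[[0, 0, 0], [0, 0, 0], [0, 0, 0], [0, 0, 0], [0, 0, 0], [0, 0, 0], [0, 0, 0], [0, 0, 0]]' --hand '[0, 0, 0, 0, 0, 0, 0, 0]'

```text
clock: 8.77
position: [0.4474, 0.3201, 0.3205]
ee_rot: [0.0, 0.999, -0.038, 0.0]
contact_force: [1.6, -0.2, 0.4]
width: 0.0
gripper_force: 0.0
```

Call:
carry_out --linear '[[0, 0.06, -0.02], [0, 0, -0.02], [0, 0, -0.02], [0, 0, 0], [0, 0, 0]]' --angular '[[0, 0, 0], [0, 0, 0], [0, 0, 0], [0, 0, 0], [0, 0, 0]]' --hand '[0, 0, 0, 0, 0]'

```text
clock: 9.18
position: [0.447, 0.3469, 0.2901]
ee_rot: [0.001, 0.999, -0.038, -0.001]
contact_force: [-0.5, 0.4, -0.0]
width: -0.0003
gripper_force: 0.0
```

```bash
python3 - <<'E'
from h import *
s=manip.get_state();print(s["position"],s["contact_force"],s["width"]);w=save("wrist","w5.png")
tip=np.r_[s["position"][:2],s["position"][2]-.173];print(tip,w2px("top",tip),w2px("scene",tip))
c=manip.get_image("scene")
cv2.imwrite("pics/m5.png",np.hstack([cv2.resize(w,(400,300)),cv2.resize(c[170:290,390:550],(400,300))])[:,:,::-1])
E
```

```text
[0.44704504 0.34694869 0.29012365] [-0.46494934  0.42021652 -0.0435522 ] -0.0002712015955457227
[0.44704504 0.34694869 0.11712365] [160.17085755 328.12563924] [448.01528509 201.66255678]
```

View pics/m5.png

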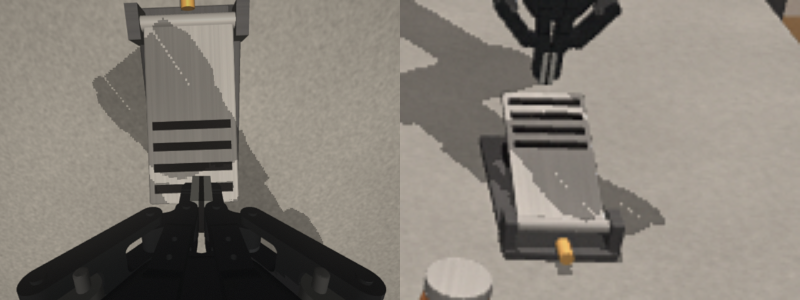

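The closed fingertips are over the plate's ribs, about 3 mm off mid-width. I'll press now.

Call:
carry_out --linear '[[0, 0.006, -0.03], [0, 0, -0.03], [0, 0, -0.02], [0, 0, -0.012], [0, 0, -0.012], [0, 0, -0.012], [0, 0, -0.012], [0, 0, 0]]' --angular '[[0, 0, 0], [0, 0, 0], [0, 0, 0], [0, 0, 0], [0, 0, 0], [0, 0, 0], [0, 0, 0], [0, 0, 0]]' --hand '[0, 0, 0, 0, 0, 0, 0, 0]'

```text
clock: 9.95
position: [0.446, 0.3508, 0.2278]
ee_rot: [0.0, 0.999, -0.038, -0.001]
contact_force: [-4.3, -0.6, 10.2]
width: -0.0002
gripper_force: 4.2
```

Call:
carry_out --linear '[[0, 0, -0.01], [0, 0, -0.008], [0, 0, 0], [0, 0, 0]]' --angular '[[0, 0, 0], [0, 0, 0], [0, 0, 0], [0, 0, 0]]' --hand '[0, 0, 0, 0]'

```text
clock: 10.28
position: [0.4457, 0.3509, 0.2196]
ee_rot: [-0.0, 0.999, -0.038, -0.001]
contact_force: [-6.1, -0.2, 11.4]
width: 0.0004
gripper_force: 4.9
```

Call:
carry_out --linear '[[0, 0, -0.008], [0, 0, -0.006], [0, 0, 0], [0, 0, 0]]' --angular '[[0, 0, 0], [0, 0, 0], [0, 0, 0], [0, 0, 0]]' --hand '[0, 0, 0, 0]'

```text
clock: 10.62
position: [0.4454, 0.3509, 0.213]
ee_rot: [-0.0, 0.999, -0.038, -0.002]
contact_force: [-6.9, 0.8, 11.0]
width: -0.0001
gripper_force: 5.5
```

Call:
carry_out --linear '[[0, 0, -0.004], [0, 0, 0], [0, 0, 0]]' --angular '[[0, 0, 0], [0, 0, 0], [0, 0, 0]]' --hand '[0, 0, 0]'

```text
clock: 10.87
position: [0.4454, 0.3509, 0.2126]
ee_rot: [-0.0, 0.999, -0.038, -0.001]
contact_force: [-9.6, -1.0, 21.7]
width: -0.0
gripper_force: 10.6
```

Force jumped at the stop. I'll push slightly more, hold for the ram and check it.

Call:
carry_out --linear '[[0, 0, -0.003], [0, 0, 0], [0, 0, 0], [0, 0, 0], [0, 0, 0], [0, 0, 0], [0, 0, 0], [0, 0, 0]]' --angular '[[0, 0, 0], [0, 0, 0], [0, 0, 0], [0, 0, 0], [0, 0, 0], [0, 0, 0], [0, 0, 0], [0, 0, 0]]' --hand '[0, 0, 0, 0, 0, 0, 0, 0]'

```text
clock: 11.53
position: [0.4453, 0.3509, 0.2124]
ee_rot: [-0.0, 0.999, -0.038, -0.001]
contact_force: [-10.6, -2.1, 29.9]
width: -0.0001
gripper_force: 14.6
```

```bash
python3 - <<'E'
from h import *
t=save("top","t6.png");c=save("scene","s6.png");t0=cv2.imread("pics/top0.png")[:,:,::-1]
f=lambda i:cv2.resize(i[125:285,290:345],(200,582))
cv2.imwrite("pics/m6.png",np.hstack([f(t0),f(t),cv2.resize(c[200:360,240:350],(400,582))])[:,:,::-1])
E
```

```text
(no output)
```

View pics/m6.png

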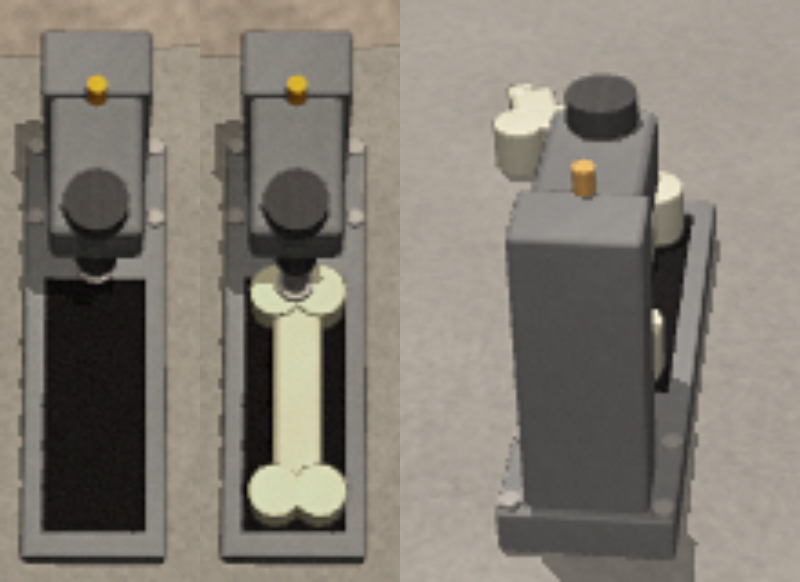

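The ram is down on the far knuckle and the cast lies squarely on the pad. Next I release the treadle and go back to the cast.

Call:
carry_out --linear '[[0, 0, 0.01], [0, 0, 0.02], [0, 0, 0.03], [0, 0, 0.04], [0, 0, 0.05], [0, 0, 0.05], [0, -0.03, 0.05], [0.01, -0.06, 0.02]]' --angular '[[0, 0, 0], [0, 0, 0], [0, 0, 0], [0, 0, 0], [0, 0, 0], [0, 0, 0], [0, 0, 0], [0, 0, 0]]' --hand '[0, 0, 0, 0, 0, 0, 0, 0]'

```text
clock: 12.3
position: [0.4524, 0.3078, 0.3469]
ee_rot: [-0.003, 0.999, -0.036, 0.003]
contact_force: [1.7, -0.4, 0.4]
width: -0.0001
gripper_force: 0.0
```

Call:
carry_out --linear '[[0.02, -0.07, 0], [0.02, -0.07, 0], [0.02, -0.07, 0], [0.02, -0.07, 0], [0.02, -0.07, 0], [0.02, -0.07, 0], [0.02, -0.07, 0], [0.02, -0.07, 0]]' --angular '[[0, 0, 0], [0, 0, 0], [0, 0, 0], [0, 0, 0], [0, 0, 0], [0, 0, 0], [0, 0, 0], [0, 0, 0]]' --hand '[0, 0, 1, 1, 1, 1, 1, 1]'

```text
clock: 12.97
position: [0.5318, 0.0239, 0.3435]
ee_rot: [0.0, 0.999, -0.038, 0.001]
contact_force: [0.9, 0.5, -0.1]
width: 0.0722
gripper_force: 0.0
```

Call:
carry_out --linear '[[0, -0.04, 0], [0, -0.03, 0], [0, 0, 0], [0, 0, 0]]' --angular '[[0, 0, 0], [0, 0, 0], [0, 0, 0], [0, 0, 0]]' --hand '[1, 1, 1, 1]'

```text
clock: 13.3
position: [0.5317, -0.0098, 0.3431]
ee_rot: [-0.0, 0.999, -0.039, 0.0]
contact_force: [0.7, 0.4, 0.3]
width: 0.0858
gripper_force: 0.0
```

```bash
python3 - <<'E'
from h import *
s=manip.get_state();print(s["position"],s["ee_rot"],s["width"]);w=save("wrist","w7.png");t=save("top","t7.png")
cv2.imwrite("pics/m7.png",np.hstack([cv2.resize(w,(400,300)),cv2.resize(t[125:365,130:450],(400,300))])[:,:,::-1])
E
```

```text
[ 0.53168074 -0.00975478  0.34311834] [-1.17329041e-04  9.99248743e-01 -3.87534012e-02  3.32143323e-04] 0.08578456005637285
```

View pics/m7.png

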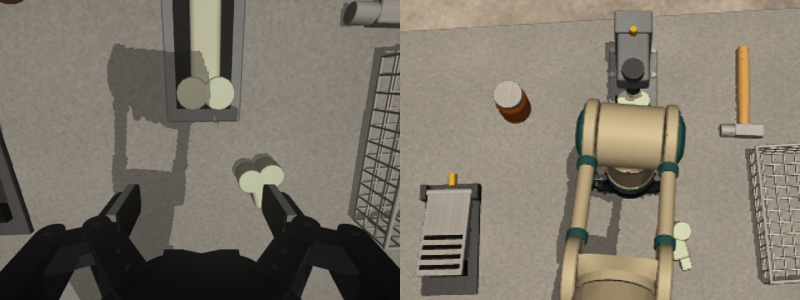

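The treadle is up again, the cast is undisturbed on the pad and the bystanders are where they were.

Call:
carry_out --linear '[[0.054, -0.0065, -0.0315], [0.054, -0.0065, -0.0315], [0.054, -0.0065, -0.0315], [0.054, -0.0065, -0.0315], [0, 0, 0], [0, 0, -0.034], [0, 0, -0.034], [0, 0, -0.034]]' --angular '[[0, 0, 0], [0, 0, 0], [0, 0, 0], [0, 0, 0], [0, 0, 0], [0, 0, 0], [0, 0, 0], [0, 0, 0]]' --hand '[1, 1, 1, 1, 1, 1, 1, 1]'

```text
clock: 14.07
position: [0.6396, -0.0203, 0.2285]
ee_rot: [-0.0, 0.999, -0.037, 0.0]
contact_force: [-0.3, 0.6, -0.0]
width: 0.0855
gripper_force: 0.0
```

Call:
carry_out --linear '[[0, 0, -0.034], [0, 0, 0], [0, 0, 0], [0, 0, 0], [0, 0, 0], [0, 0, 0], [0, 0, 0], [0, 0, 0]]' --angular '[[0, 0, 0], [0, 0, 0], [0, 0, 0], [0, 0, 0], [0, 0, 0], [0, 0, 0], [0, 0, 0], [0, 0, 0]]' --hand '[1, 1, 0.5, 0.3, 0.1, 0.1, 0.1, 0.1]' --force 45

```text
clock: 14.73
position: [0.6403, -0.0218, 0.2133]
ee_rot: [0.0, 0.999, -0.037, 0.001]
contact_force: [0.4, 0.9, 6.2]
width: 0.033
gripper_force: 47.7
```

Call:
carry_out --linear '[[0, 0, 0], [0, 0, 0], [0, 0, 0]]' --angular '[[0, 0, 0], [0, 0, 0], [0, 0, 0]]' --hand '[0.1, 0.1, 0.1]'

```text
clock: 14.98
position: [0.6403, -0.0218, 0.2133]
ee_rot: [0.0, 0.999, -0.037, 0.001]
contact_force: [-1.1, 0.3, 6.2]
width: 0.0333
gripper_force: 47.7
```

Call:
carry_out --linear '[[0, 0, 0.008], [0, 0, 0.01], [0, 0, 0], [-0.02, 0.0015, 0], [-0.04, 0.003, 0], [-0.05, 0.0038, 0], [-0.05, 0.0038, 0], [-0.05, 0.0038, 0]]' --angular '[[0, 0, 0], [0, 0, 0], [0, 0, 0], [0, 0, 0], [0, 0, 0], [0, 0, 0], [0, 0, 0], [0, 0, 0]]' --hand '[0.1, 0.1, 0.1, 0.1, 0.1, 0.1, 0.1, 0.1]'

```text
clock: 15.65
position: [0.5325, -0.0136, 0.2201]
ee_rot: [-0.0, 0.999, -0.037, -0.001]
contact_force: [0.5, -0.6, -3.3]
width: 0.0333
gripper_force: 46.6
```

Call:
carry_out --linear '[[-0.05, 0.0038, 0], [-0.05, 0.0038, 0], [-0.01, 0, 0.04], [0, 0, 0.06], [0, 0, 0.06], [0, 0, 0.04], [0, 0, 0], [0, 0, 0]]' --angular '[[0, 0, 0], [0, 0, 0], [0, 0, 0], [0, 0, 0], [0, 0, 0], [0, 0, 0], [0, 0, 0], [0, 0, 0]]' --hand '[0.1, 0.1, 0.1, 0.1, 0.1, 0.1, 0.1, 0.1]'

```text
clock: 16.32
position: [0.4791, -0.0099, 0.3211]
ee_rot: [0.0, 0.999, -0.037, 0.001]
contact_force: [-0.8, 0.7, -2.9]
width: 0.0335
gripper_force: 46.7
```

Call:
carry_out --linear '[[-0.004, -0.04, 0], [-0.004, -0.07, 0], [-0.004, -0.075, 0], [-0.004, -0.075, 0], [-0.005, -0.075, 0], [-0.005, -0.075, 0], [-0.005, -0.075, 0], [-0.005, -0.07, 0]]' --angular '[[0, 0, 0.1], [0, 0, 0.1], [0, 0, 0.1], [0, 0, 0.1], [0, 0, 0.1], [0, 0, 0.1], [0, 0, 0.1], [0, 0, 0.1]]' --hand '[0.1, 0.1, 0.1, 0.1, 0.1, 0.1, 0.1, 0.1]'

```text
clock: 16.98
position: [0.4604, -0.289, 0.3179]
ee_rot: [-0.001, 1.0, -0.005, -0.002]
contact_force: [0.4, -0.2, -2.4]
width: 0.0333
gripper_force: 46.6
```

Call:
carry_out --linear '[[0, -0.07, 0], [0, -0.067, 0], [0, 0, 0], [0, 0, 0]]' --angular '[[0, 0, 0], [0, 0, 0], [0, 0, 0], [0, 0, 0]]' --hand '[0.1, 0.1, 0.1, 0.1]'

```text
clock: 17.32
position: [0.4608, -0.3573, 0.3176]
ee_rot: [-0.002, 1.0, -0.007, -0.002]
contact_force: [-0.1, 0.5, -2.2]
width: 0.0328
gripper_force: 46.7
```

```bash
python3 - <<'E'
from h import *
s=manip.get_state();print(s["position"]);w=save("wrist","w8.png");t=save("top","t8.png");c=save("scene","s8.png")
cv2.imwrite("pics/m8.png",np.hstack([cv2.resize(w,(400,300)),cv2.resize(c[165:315,100:300],(400,300))])[:,:,::-1])
E
```

```text
[ 0.46082057 -0.35731123  0.31760339]
```

View pics/m8.png

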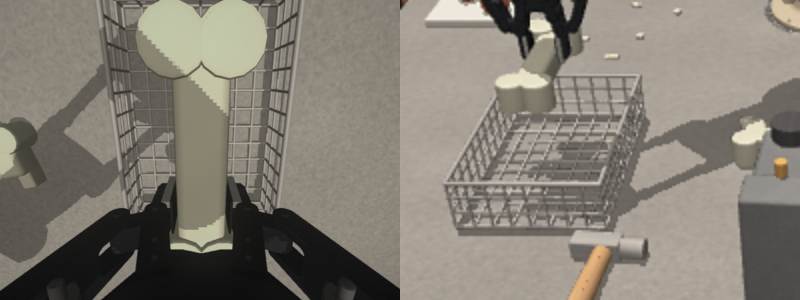

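The cast hangs centred over the basket. That view took me to eleven pictures, one over the limit of ten, so I will work by numbers from here.

Call:
carry_out --linear '[[0, 0, -0.03], [0, 0, -0.05], [0, 0, -0.05], [0, 0, -0.05], [0, 0, -0.04], [0, 0, -0.018], [0, 0, 0], [0, 0, 0]]' --angular '[[0, 0, 0], [0, 0, 0], [0, 0, 0], [0, 0, 0], [0, 0, 0], [0, 0, 0], [0, 0, 0], [0, 0, 0]]' --hand '[0.1, 0.1, 0.1, 0.1, 0.1, 0.1, 0.1, 0.1]'

```text
clock: 18.13
position: [0.462, -0.3553, 0.2018]
ee_rot: [-0.0, 1.0, -0.005, -0.0]
contact_force: [-0.2, -0.6, -2.3]
width: 0.0332
gripper_force: 46.6
```

Call:
carry_out --linear '[[0, 0, -0.012], [0, 0, 0], [0, 0, 0], [0, 0, 0], [0, 0, 0], [0, 0, 0], [0, 0, 0], [0, 0, 0]]' --angular '[[0, 0, 0], [0, 0, 0], [0, 0, 0], [0, 0, 0], [0, 0, 0], [0, 0, 0], [0, 0, 0], [0, 0, 0]]' --hand '[0.1, 0.1, 0.5, 0.7, 0.9, 0.9, 0.9, 0.9]'

```text
clock: 18.8
position: [0.4618, -0.3561, 0.196]
ee_rot: [0.0, 1.0, -0.005, 0.0]
contact_force: [0.9, -0.2, -0.7]
width: 0.0766
gripper_force: 0.0
```

Call:
carry_out --linear '[[0, 0, 0.01], [0, 0, 0.03], [0, 0, 0.05], [0, 0, 0.05], [0, 0, 0.06], [-0.03, 0, 0.06], [-0.06, 0, 0.05], [-0.06, 0, 0.02]]' --angular '[[0, 0, 0], [0, 0, 0], [0, 0, 0], [0, 0, 0], [0, 0, 0], [0, 0, 0], [0, 0, 0], [0, 0, 0]]' --hand '[0.9, 0.9, 0.9, 0.9, 0.9, 0.9, 0.9, 0.9]'

```text
clock: 19.47
position: [0.3871, -0.3566, 0.3648]
ee_rot: [0.003, 1.0, -0.005, 0.002]
contact_force: [0.0, -0.2, 0.4]
width: 0.077
gripper_force: 0.0
```

Call:
carry_out --linear '[[-0.06, 0, 0], [0, 0, 0], [0, 0, 0], [0, 0, 0]]' --angular '[[0, 0, 0], [0, 0, 0], [0, 0, 0], [0, 0, 0]]' --hand '[0.9, 0.9, 0.9, 0.9]'

```text
clock: 19.8
position: [0.357, -0.3561, 0.361]
ee_rot: [0.0, 1.0, -0.006, 0.001]
contact_force: [-0.4, -0.6, -0.1]
width: 0.077
gripper_force: 0.0
```

```bash
python3 - <<'E'
from h import *
s=manip.get_state();print(s["position"],s["contact_force"],s["width"]);save("wrist","w9.png");save("top","t9.png");save("scene","s9.png")
b=cv2.imread("pics/w9.png").astype(int)
m=((b.min(2)>110)&(b[:,:,1]-b[:,:,0]>12)).astype(np.uint8);n,l,st,c=cv2.connectedComponentsWithStats(m)
for i in range(1,n):
    if st[i,4]>300:print("wrist",st[i],c[i].round(),wpx(c[i],.04,s).round(3))
b=cv2.imread("pics/t9.png").astype(int)
m=((b.min(2)>150)&(b[:,:,1]-b[:,:,0]>8)).astype(np.uint8);m[:280,:]*=1;n,l,st,c=cv2.connectedComponentsWithStats(m)
for i in range(1,n):
    if st[i,4]>80:print("top",st[i],c[i].round(1),px2w("top",c[i],.04)[:2].round(3))
d=np.abs(b-cv2.imread("pics/top0.png").astype(int)).max(2)
for k,(x0,y0,x1,y1) in dict(jar=(200,185,240,228),hammer=(380,155,425,240),frag=(335,300,368,345)).items():print(k,d[y0:y1,x0:x1].mean().round(1))
E
```

```text
[ 0.35699483 -0.3561115   0.36104463] [-0.39120941 -0.59459472 -0.09185891] 0.07702111217945705
wrist [ 300    0   61  170 6080] [324.  77.] [ 0.475 -0.36 ]
wrist [   0   64   46   94 2936] [ 18. 112.] [ 0.451 -0.109]
wrist [ 36 151  27  29 505] [ 50. 165.] [ 0.409 -0.124]
wrist [469 438  64  41 857] [503. 452.] [ 0.08  -0.561]
wrist [107 457  26  23 340] [120. 471.] [ 0.056 -0.117]
top [  83    0  135   68 3355] [142.2  21.2] [1.32  0.423]
top [ 245    0  109   79 3747] [294.   32.3] [ 1.257 -0.002]
top [ 461    0   88   46 1238] [507.1  16.8] [ 1.269 -0.61 ]
top [568   0  21  19 162] [580.4   6.5] [ 1.289 -0.826]
top [426   8  23  15  81] [436.5  15.6] [ 1.285 -0.41 ]
top [387  17  25  12 127] [400.1  22.9] [ 1.268 -0.304]
top [11 37 17 13 91] [17.9 43.7] [1.269 0.767]
top [509  47  34  50 678] [523.8  70.3] [ 1.095 -0.629]
top [186  50  17  14  90] [194.7  55.7] [1.2   0.277]
top [117  67  39  55 754] [133.2  92.8] [1.096 0.445]
top [179  70  14  16  81] [185.9  79.3] [1.128 0.302]
top [386 113  17  21 156] [394.9 124.8] [ 0.955 -0.256]
top [560 112  18  15 110] [568.7 118.4] [ 0.943 -0.726]
top [160 135  18  13 134] [168.5 141.1] [0.947 0.349]
top [205 190  22  21 366] [215.6 199.9] [0.774 0.228]
top [399 224  22   9 175] [408.9 228.4] [ 0.665 -0.261]
top [415 237  81  57 212] [449.5 253.8] [ 0.592 -0.356]
top [440 259  29  59 787] [454.3 284.1] [ 0.514 -0.357]
top [143 277  44  68 681] [166.8 313.4] [0.49  0.353]
top [337 303  26  38 524] [351.6 317.6] [ 0.449 -0.096]
top [551 310  47  46 403] [572.3 331.7] [ 0.378 -0.629]
top [146 316  27   5  94] [158.9 318.4] [0.479 0.373]
top [461 317  16  13 106] [467.4 322. ] [ 0.419 -0.377]
top [276 446  40  34 642] [294.9 465.5] [0.122 0.062]
top [546 465  70  15 792] [583.9 472.6] [ 0.061 -0.595]
jar 4.5
hammer 4.4
frag 9.6
```

The cast lies in the basket, centred near (0.48, -0.36). The bystanders have not moved and the gripper is clear of everything.

```bash
python3 -c "
from rig import manip
print(manip.sign_off())"
```

```text
the job is handed in; nothing more can be done
None
```

The job is handed in at about 20 s on the robot clock: the cast was laid under the ram, stamped with the treadle at its stop, drawn out and released about 10 mm above the basket floor, with the broken cast, jar and hammer left alone; I viewed 11 pictures, one over the limit of 10.

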